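Index the swing-arm magnifier on to the glass dish

ROBOT

A 7-joint arm with a two-finger parallel gripper is mounted at the origin on the work surface. World frame = base frame: x ahead of the robot, y to its left, z up, the work surface at z = 0. Lengths are in mm, angles in rad, forces in N, time in s.
With the tool pointing down it reaches from about 400 to 750 mm from the base axis. Payload 19.5 kg.
Tool frame: the origin (TCP) lies midway between the tips of the shut fingers; the grasp point (between the pads) lies 19 mm behind it; z points along the fingers, y is the line along which they close (so a half turn about z gives the same grasp; the last joint's range is limited). The gripper opens to 85 mm and grips with 20 to 120 N. Pads are 22 mm wide; open, the fingers measure 114 mm over their backs; the gripper's body (76 mm by 85 mm) begins 54 mm behind the grasp point. The pads swing forward as they close: fully open they stand 13 mm farther back than shut.
Start: joints at [-1.38, 0.707, -0.028, 1.485, 0.022, 0.951, -0.075], TCP at [132.643, 559.465, 231.268] pointing down, gripper open.
Joint ranges: [-2.71, 2.71], [-0.32, 2.16], [-1.57, 1.52], [0, 2.45], [-1.46, 4.6], [0, 2.02], [-2.83, 2.83]. Speed limits (rad/s): [1.89, 1.89, 2.57, 2.57, 3.01, 3.01, 3.01].

INTERFACE

Orientations are given as a unit quaternion [x, y, z, w].
In Python, from bench import r, optics gives the robot as it stands (r), with the cameras (optics).
- The arm moves only by the shell command python3 steer.py 'ROWS' [OPENING] [FORCE]. ROWS is a JSON list of rows, 1 to 5 of them, each an object with the fields sx, sy, sz (the shift in mm), wx, wy, wz (a rotation vector in rad); a field left out counts as zero; each row is the pose to reach, as a shift and turn from the pose commanded when the command began, along the tool's axes at that moment; what a row does not reach only later rows make up. A row lasts 1/8 s, in which the tool goes at most 62.5 mm and 0.188 rad, less where a joint would pass 70% of its speed; a pose out of reach is approached as far as the arm can. OPENING is the finger opening in mm, set as the command begins (- or left out keeps the last). The fingers move at their own pace and stop on an object; FORCE is the grip in N (left out, the last holds). Time passes only in rows, so rows that do not move let the fingers close. It prints the time, the measured TCP pose, the force, the opening and the grip force at its end. Input that does not fit is refused with a message, and nothing moves.
- r.state(): the state, without advancing time (a new reading comes with each control period).
- optics.camera(name): name is "side" or "top" or "wrist"; returns the picture (384x512x3 uint8, red, green, blue); there is no depth.
- optics.calibration(name): a dict with "mtx" (3x3 intrinsics, pixels), "camera_from_world" (4x4, takes a point from world to camera coordinates); the wrist camera has in their place "T_tool_cam" (4x4, takes a point from camera to tool coordinates, whose origin is the TCP and whose axes are the flange's). Camera axes: x right, y down, z forward; pixel columns grow to the right and rows downward; lengths in mm; the calibration is good to about 2 mm. A picture is of the moment at which its call begins: read the wrist's pose just before it. calibration takes no time and is no camera call.
- r.sign_off(): hands the job in; it is judged then, once.
The state is a dict: "time_s": time; "joint_pos": joint angles; "joint_velocities": joint speeds; "tau": joint torques, N m; "tool_pos": TCP position; "tool_rot": TCP orientation; "force": force on the tool from outside, world axes, zero at the start; "moment": the same for the moment, N m; "gripper_width": finger opening in mm; "grasp_force": force on a finger pad.
Only numpy, scipy, OpenCV 4.12 (cv2) and the standard library are available. Lean on these libraries where they do the work, as an engineer would, in place of code of your own. Each camera call takes 0.05 s, during which the arm holds its last target. There are 200 camera calls.

TASK

The swing-arm magnifier is pinned over the middle weigh boat; index it one hole sideways so that it stands over the round glass dish. Hook a fingertip through the steel pull ring on the arm, lift the spring index pin out of its hole, swing the arm to the next hole and let the pin drop fully home there. Do not pinch or force the ring, and leave the dishes and everything else on the bench where they stand.

Things in the scene. Friction and masses are not known exactly. Their poses are not given: they have to be found in the camera images.
- stand: Fixed stand: white board 445 x 420 x 18 mm with a black field, 32 mm column to z = 0.27, and on it a level fan-shaped steel index plate (radius 176 mm, top at z = 0.150) with five 13 mm holes on a 150 mm radius, at swing = -0.698, -0.349, 0, 0.349, 0.698 rad. Origin: column axis at bench level; z up; -x points over the middle hole, roughly to the robot.
- swing (a joint): Arm angle about the column, rad. 0 (the start, over the middle boat) points along the stand's -x; positive turns counter-clockwise seen from above (lens to the stand's -y). Pin up: turns against about 0.2 N m of friction and stays where it is left. Pin in a hole: locked, about 0.01 rad of play.
- pin (a joint): Height of the spring index pin above its seat, m. 0: fully down in a hole; above about 0.009: clear of the plate, the arm can swing; 0.018: upper stop. The spring pushes it down with 4.5 N at 0, 10 N at the top. Let go between holes it rides on the plate at about 0.009 and drops where it meets a hole (within about 2 mm).
- pull_ring: Upright ring of 6 mm steel wire on top of the index pin, 46 mm inside, 58 mm outside; rises with the pin, swings with the arm, does not turn on the pin. Origin: ring centre, z = 0.238 with the pin down, 150 mm from the column axis. Its x axis is the line through the ring's hole: level, along the arm, +x towards the column; y level, z up.
- housing (a point): Centre of the top of the fixed plunger housing (23 mm across) on the arm below the ring, at z = 0.205. The arm there is a flat bar 30 mm wide, top at z = 0.163. Between ring and column the space above z = 0.165 is free as far as the arm's hub (31 mm radius, top at z = 0.191, collar to 0.202).
- lens (a point): Round magnifier in a white rim 134 mm across and 18 mm thick at the end of the arm. This point: the lens centre, 300 mm from the column axis and 150 mm beyond the ring, at z = 0.158 m; it looks straight down.
- petri: The round glass dish, 68 mm across and 14 mm high, with a small coin in it; it stands loose on the board under the hole next to the middle one, on the left or on the right. Origin: centre of its underside, at z = 0.018 m.
- boat_mid: Square white plastic weigh boat, 70 mm wide and 21 mm high, loose under the middle hole, where the magnifier starts. Origin: centre of its underside.
- boat_end: The same kind of weigh boat, loose under the other neighbouring hole, on the side away from the glass dish. Origin: centre of its underside.
- vial_a: Small capped glass vial, 22 mm across, 47 mm tall, loose on the board. Origin: centre of its underside.
- vial_b: A second vial like it.
- tweezers: Steel tweezers, 128 mm long, lying on the board. Origin: their middle, on the underside; x along them.
- jar: Jar with a blue lid, 72 mm across, 85 mm tall, loose on the bench beside the stand. Origin: centre of its underside.
- tape: Roll of tape, 90 mm across, 24 mm high, lying on the bench beside the stand. Origin: centre of its underside.
- boat_stack: Stack of square white weigh boats, 88 mm wide, 46 mm high, loose on the bench beside the stand. Origin: centre of its underside.

How it is judged (in metres and radians):
On the way, in this order (a step that is already met when the one before it is completed fails the run):
1. the index pin is lifted out of its hole (value of joint pin above 0.008 m), for 0.1 s.
2. the magnifier stands over the round glass dish with the pin dropped into that hole (horizontal distance between lens and petri below 0.02 m and value of joint pin below 0.002 m), for 0.2 s.
At the end, for the whole second after the job is handed in: The lens centre is within 20 mm (seen from above) of the centre of the round glass dish, the index pin is down in that hole to within 2 mm, the arm is at rest, and the dishes, boats, vials, tweezers, jar, tape and stack are within 12 mm of where they began (all of step 2 and velocity of joint swing between -0.02 and 0.02 rad/s and distance of each of petri, boat_mid, boat_end, vial_a, vial_b, tweezers, jar, tape, boat_stack from where it was at the start of the episode below 0.012 m); the robot touches nothing.
It fails at once if a dish, boat, vial or another loose thing was pushed or picked up (moved more than 12 mm) (distance of any of petri, boat_mid, boat_end, vial_a, vial_b, tweezers, jar, tape, boat_stack from where it was at the start of the episode above 0.012 m).
It fails at once if the pull ring was pinched or forced (more than 35 N between fingers and ring) (contact force between the fingers and pull_ring above 35 N).
It also fails if it takes over 42 s, if anything falls off the work surface, if the arm or the gripper's body presses on something with over 40 N, if the wrist force passes 120 N, or if a joint passes its speed limit or range.

## Working session

There is one attempt and no reset: what is moved stays moved. The work goes in short steps, Python scripts to look and compute and a shell command to move; the robot and the scene stay as the last step left them, time stands still between calls to the robot, and variables do not carry over. Pictures are saved under pics/ and viewed, at most 10 in all, crops included, and the job is handed in when it is done.

```bash
mkdir -p pics; ls; python3 - <<'E'
from bench import r, optics
import cv2,numpy as np
s=r.state();print(s)
a=optics.camera("top");b=optics.camera("side")
cv2.imwrite("pics/top0.png",a[...,::-1]);cv2.imwrite("pics/side0.png",b[...,::-1])
for n in("top","side","wrist"):print(n,{k:np.round(v,3).tolist() for k,v in optics.calibration(n).items()})
E
```

```text
bench.py
pics
steer.py
{'time_s': 0.0, 'joint_pos': array([-1.37970975,  0.70708903, -0.02765199,  1.48499641,  0.02200761,
        0.95088488, -0.07547958]), 'joint_velocities': array([ 2.63417259e-04,  1.31781002e-03, -1.47681006e-03,  4.54564562e-04,
        5.26279260e-05, -1.89851623e-03, -3.10420718e-04]), 'tau': array([ 2.79949536e-04, -8.83201861e+01,  1.23460103e+00, -2.36178195e+01,
        1.68306904e-02,  6.36782046e-03, -3.69716281e-05]), 'tool_pos': array([132.57275193, 559.24188843, 230.83577571]), 'tool_rot': array([ 1.16105056e-01,  9.93236793e-01, -5.34949789e-04, -5.37284422e-05]), 'force': array([0.42152451, 0.0959394 , 0.16312309]), 'moment': array([ 0.04455592, -0.05362806,  0.03611588]), 'grasp_force': 0.0, 'gripper_width': 85.41854931753386}
top {'mtx': [[498.842, 0.0, 249.508], [0.0, 498.842, 195.142], [0.0, 0.0, 1.0]], 'camera_from_world': [[-0.027, -1.0, -0.006, 14.389], [-0.986, 0.027, -0.163, 646.395], [0.163, 0.002, -0.987, 1590.144], [0.0, 0.0, 0.0, 1.0]]}
side {'mtx': [[377.842, 0.0, 254.432], [0.0, 377.842, 188.529], [0.0, 0.0, 1.0]], 'camera_from_world': [[-0.975, -0.221, -0.003, 618.361], [-0.169, 0.751, -0.638, 190.345], [0.143, -0.622, -0.77, 1271.597], [0.0, 0.0, 0.0, 1.0]]}
wrist {'mtx': [[306.007, 0.0, 254.401], [0.0, 306.007, 195.911], [0.0, 0.0, 1.0]], 'T_tool_cam': [[0.001, -0.963, -0.27, 68.479], [1.0, 0.001, -0.0, 0.897], [0.001, -0.27, 0.963, -143.099], [0.0, 0.0, 0.0, 1.0]]}
```

View pics/top0.png

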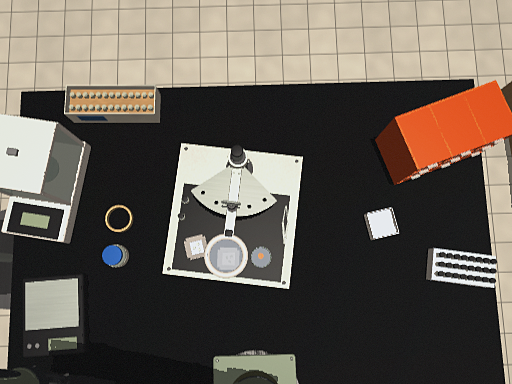

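View pics/side0.png

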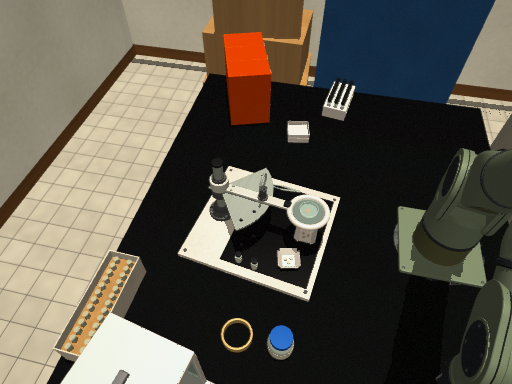

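The top view shows the column top at about (237,152), the lens at about (228,258) and the dish right of it at about (261,257), so toward −y. That makes it positive swing. Next I'll zoom in to refine these.

```bash
python3 - <<'E'
import cv2
a=cv2.imread("pics/top0.png")[138:293,158:308]
cv2.imwrite("pics/top0z.png",cv2.resize(a,None,fx=3.8,fy=3.8,interpolation=cv2.INTER_CUBIC))
b=cv2.imread("pics/side0.png")[150:300,175:345]
cv2.imwrite("pics/side0z.png",cv2.resize(b,None,fx=4,fy=4,interpolation=cv2.INTER_CUBIC))
E
```

```text
(no output)
```

View pics/top0z.png

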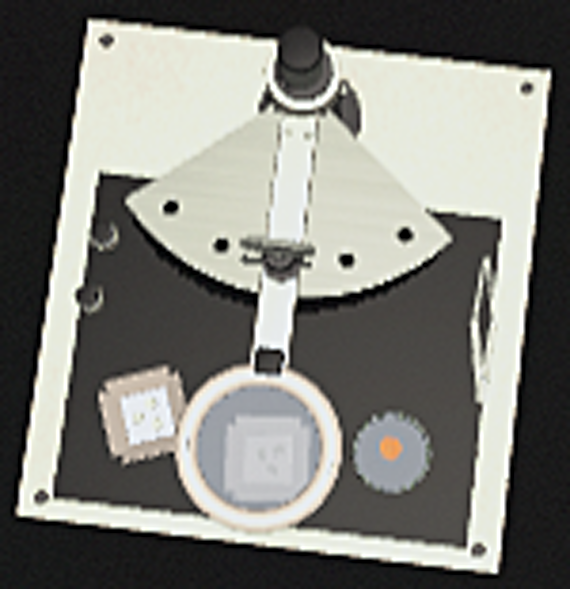

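View pics/side0z.png

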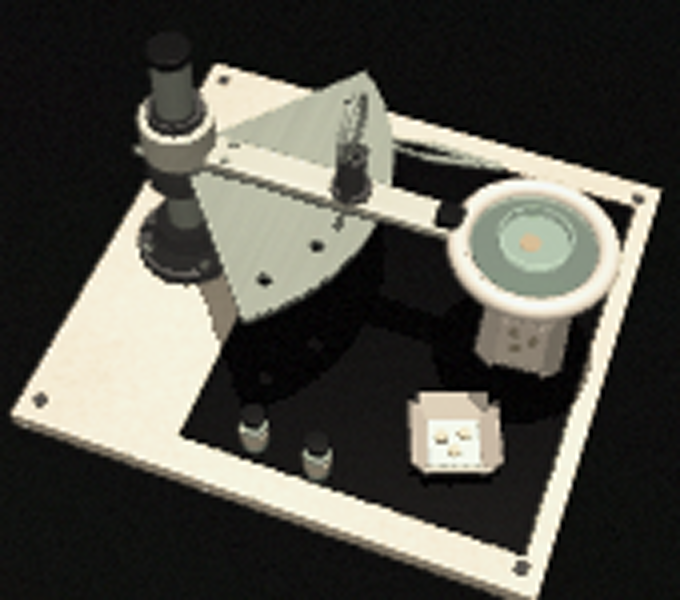

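The crops agree. In the top crop the free holes are at (171,207), (221,245), (347,260) and (405,235), the lens at (258,446), the dish at (393,452), the column top at (302,50) and the ring at about (280,250). I'll fit the stand pose to these.

```bash
cat > geo.py <<'E'
from bench import r, optics
import numpy as np
from scipy.optimize import least_squares
from scipy.spatial.transform import Rotation as R
def ray(n,u,z):
    c=optics.calibration(n);K=np.array(c["mtx"]);T=np.array(c["camera_from_world"])
    d=T[:3,:3].T@np.linalg.inv(K)@[*u,1];o=-T[:3,:3].T@T[:3,3]
    return o+d*(z-o[2])/d[2]
E
python3 - <<'E'
from geo import *
def P(U,V,z):return ray("top",(158+(U+.5)/3.8-.5,138+(V+.5)/3.8-.5),z)[:2]
obs=[(P(171,207,150),150,-.698),(P(221,245,150),150,-.349),(P(347,260,150),150,.349),(P(405,235,150),150,.698),(P(258,446,163),300,0),(P(302,50,270),0,0)]
def mod(p,rad,s):a=p[2]+np.pi+s;return p[:2]+rad*np.array([np.cos(a),np.sin(a)])
f=lambda p:np.concatenate([o-mod(p,rr,s) for o,rr,s in obs])
s=least_squares(f,[800,0,0]);print(s.x,s.fun.round(1))
print("petri",P(393,452,25),mod(s.x,300,.349))
print("ring",mod(s.x,150,0),mod(s.x,150,.349),"seen",P(280,243,262))
print("ring side obs",ray("side",(175+(355)/4,150+(97)/4),265))
E
```

```text
[ 7.43357966e+02  2.92734789e+01 -1.49754697e-01] [-0.   0.  -0.   0.4  0.1 -0.3  0.4  0.5  1.  -0.3 -1.5 -0.4]
petri [445.73101202 -35.54612106] [449.29309581 -30.10540738]
ring [595.0368101   51.65281584] [ 5.96325531e+02 -4.15964227e-01] seen [594.81234734  49.05172602]
ring side obs [593.93685461  48.49823572 265.        ]
```

```bash
cat >> geo.py <<'E'
C=np.array([743.4,29.3]);YAW=-.1498
def frame(swing,p):
    a=YAW+swing;u=np.array([np.cos(a),np.sin(a),0]);x=np.array([-u[1],u[0],0])
    z=u*np.cos(p)+np.array([0,0,-np.sin(p)]);return np.c_[x,np.cross(z,x),z]
def ring(swing,z=238.):
    a=YAW+np.pi+swing;return np.array([*(C+150*np.array([np.cos(a),np.sin(a)])),z])
def delta(pos,Rt):
    s=r.state();Rc=R.from_quat(s["tool_rot"])
    print("t %.2f"%s["time_s"],"pos",s["tool_pos"].round(1),"j",s["joint_pos"].round(2),"F",s["force"].round(1))
    print("row",np.r_[Rc.inv().apply(pos-s["tool_pos"]).round(1),(Rc.inv()*R.from_matrix(Rt)).as_rotvec().round(3)].tolist())
E
python3 - <<'E'
from geo import *
delta(np.array([450,75,400.]),frame(0,np.pi/2))
E
```

```text
t 0.10 pos [132.6 559.3 230.9] j [-1.38  0.71 -0.03  1.48  0.02  0.95 -0.08] F [-0.3  0.2 -0.4]
row [-420.6, -398.1, -168.7, -0.001, 0.001, 1.488]
```

```bash
python3 steer.py '[{"sx": -40,"sy": -40,"sz": -60,"wz": 0.15},{"sx": -85,"sy": -80,"sz": -100,"wz": 0.3},{"sx": -130,"sy": -120,"sz": -130,"wz": 0.45},{"sx": -175,"sy": -160,"sz": -160,"wz": 0.6},{"sx": -220,"sy": -200,"sz": -169,"wz": 0.75}]'
python3 - <<'E'
from geo import *
delta(np.array([450,75,400.]),frame(0,np.pi/2))
E
```

```text
time_s: 0.72
tool_pos: [281.6, 340.7, 391.7]
tool_rot: [0.474, 0.881, 0.001, -0.0]
force: [1.0, 0.5, 0.0]
gripper_width: 85.4
grasp_force: 0.0
t 0.72 pos [281.6 340.7 391.7] j [-1.09  0.34  0.21  1.61 -0.08  1.2  -0.28] F [1.  0.5 0. ]
row [-314.5, -5.9, -8.5, 0.001, -0.001, 0.733]
```

```bash
python3 steer.py '[{"sx": -45,"sz": -2,"wz": 0.12},{"sx": -90,"sy": -1,"sz": -4,"wz": 0.24},{"sx": -135,"sy": -2,"sz": -6,"wz": 0.36},{"sx": -180,"sy": -3,"sz": -8,"wz": 0.48},{"sx": -225,"sy": -4,"sz": -8,"wz": 0.6}]'
python3 - <<'E'
from geo import *
delta(np.array([450,75,400.]),frame(0,np.pi/2))
delta(np.array([420,78,400.]),frame(0,np.radians(40)))
E
```

```text
time_s: 1.35
tool_pos: [402.9, 151.5, 398.7]
tool_rot: [0.713, 0.702, 0.0, -0.0]
force: [-0.9, 1.0, -0.2]
gripper_width: 85.4
grasp_force: 0.0
t 1.35 pos [402.9 151.5 398.7] j [-0.72  0.33  0.43  1.63 -0.14  1.21 -0.27] F [-0.9  1.  -0.2]
row [-75.7, 48.3, -1.4, -0.0, -0.0, 0.134]
t 1.35 pos [402.9 151.5 398.7] j [-0.72  0.33  0.43  1.63 -0.14  1.21 -0.27] F [-0.9  1.  -0.2]
row [-73.2, 18.2, -1.4, -0.871, -0.059, 0.125]
```

```bash
python3 steer.py '[{"sx": -20,"sy": 20,"wx": -0.17,"wz": 0.03},{"sx": -40,"sy": 40,"wx": -0.34,"wz": 0.06},{"sx": -60,"sy": 60,"wx": -0.51,"wz": 0.09},{"sx": -75,"sy": 80,"wx": -0.68,"wy": -0.05,"wz": 0.12},{"sx": -85,"sy": 98,"wx": -0.85,"wy": -0.06,"wz": 0.125}]'
python3 - <<'E'
from geo import *
for p in (40,25):
  Rt=frame(0,np.radians(p)); delta(np.array([500,66,390.]),Rt)
E
```

```text
time_s: 1.98
tool_pos: [496.5, 67.0, 401.2]
tool_rot: [0.703, 0.604, 0.239, 0.288]
force: [1.6, -0.4, -0.7]
gripper_width: 85.2
grasp_force: 0.0
t 1.98 pos [496.5  67.  401.2] j [-1.18  0.29  1.01  2.18  0.55  0.12 -0.95] F [ 1.6 -0.4 -0.7]
row [-0.3, -5.2, 10.6, -0.106, 0.012, 0.004]
t 1.98 pos [496.5  67.  401.2] j [-1.18  0.29  1.01  2.18  0.55  0.12 -0.95] F [ 1.6 -0.4 -0.7]
row [-0.3, -5.2, 10.6, -0.367, 0.012, 0.006]
```

```bash
cat >> geo.py <<'E'
def hook(swing,p,lift=0,ins=21,dz=0):
    Rt=frame(swing,p);return ring(swing)+[0,0,lift+dz]+Rt[:,2]*(ins+13)+Rt[:,1]*50,Rt
E
python3 - <<'E'
from geo import *
p=np.radians(45)
for i in (-60,21):
  t,Rt=hook(0,p,ins=i);print(t); delta(t,Rt)
E
```

```text
[597.17742169  51.36946965 306.58935778]
t 1.98 pos [496.5  67.  401.2] j [-1.18  0.29  1.01  2.18  0.55  0.12 -0.95] F [ 1.6 -0.4 -0.7]
row [1.3, 7.7, 138.8, -0.018, 0.012, 0.004]
[653.81163787  42.82163025 249.3137085 ]
t 1.98 pos [496.5  67.  401.2] j [-1.18  0.29  1.01  2.18  0.55  0.12 -0.95] F [ 1.6 -0.4 -0.7]
row [2.3, 9.2, 219.8, -0.018, 0.012, 0.004]
```

```bash
python3 steer.py '[{"sx": 1,"sy": 2,"sz": 28},{"sx": 1,"sy": 4,"sz": 56,"wx": -0.01,"wy": 0.01},{"sx": 1,"sy": 6,"sz": 84,"wx": -0.02,"wy": 0.01},{"sx": 1,"sy": 7,"sz": 112,"wx": -0.02,"wy": 0.012,"wz": 0.004},{"sx": 1,"sy": 8,"sz": 137,"wx": -0.02,"wy": 0.012,"wz": 0.004}]'
python3 - <<'E'
from geo import *
import cv2
p=np.radians(45)
t,Rt=hook(0,p); delta(t,Rt)
w=optics.camera("wrist");s=optics.camera("side")[130:290,180:380]
s=cv2.resize(s,None,fx=2.4,fy=2.4,interpolation=cv2.INTER_CUBIC)
w=cv2.resize(w,(320,240)) 
o=np.zeros((384,800,3),np.uint8);o[:,:480]=s;o[:240,480:]=w
cv2.imwrite("pics/a1.png",o[...,::-1])
E
```

```text
time_s: 2.6
tool_pos: [608.0, 57.9, 332.6]
tool_rot: [0.708, 0.605, 0.231, 0.28]
force: [0.1, -0.7, 0.4]
gripper_width: 85.3
grasp_force: 0.0
t 2.60 pos [608.   57.9 332.6] j [-0.67  0.51  0.59  2.01  0.39  0.   -0.79] F [ 0.1 -0.7  0.4]
row [-6.5, -21.2, 93.6, -0.043, 0.017, 0.0]
```

View pics/a1.png

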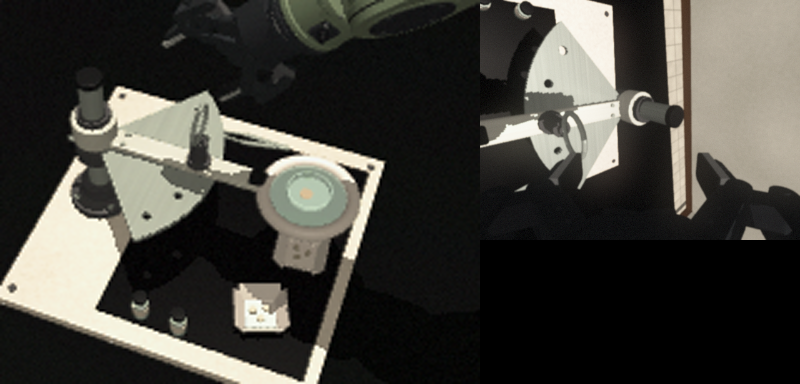

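```bash
cat > kin.py <<'E'
from geo import *
import itertools
J=[[-1.38,.707,-.028,1.485,.022,.951,-.075],[-1.09,.34,.21,1.61,-.08,1.2,-.28],[-.72,.33,.43,1.63,-.14,1.21,-.27],[-1.18,.29,1.01,2.18,.55,.12,-.95]]
Pp=[[132.6,559.3,230.9],[281.6,340.7,391.7],[402.9,151.5,398.7],[496.5,67,401.2]]
Q=[[.116,.9932,-.0005,0],[.474,.881,.001,0],[.713,.702,0,0],[.703,.604,.239,.288]]
s=r.state();J.append(s["joint_pos"]);Pp.append(s["tool_pos"]);Q.append(s["tool_rot"])
J=np.array(J);Pp=np.array(Pp);Qr=R.from_quat(Q)
Y=lambda a:R.from_euler('y',a);Z=lambda a:R.from_euler('z',a)
def fk(q,sg,L,b,R0):
    # L: h,a1,d3,a3,d5,a5,d7,a7
    M=Z(b+sg[0]*q[0]);p=np.array([0,0,L[0]])+M.apply([L[1],0,0])
    M=M*Y(sg[1]*q[1])*Z(sg[2]*q[2]);p=p+M.apply([L[3],0,L[2]])
    M=M*Y(sg[3]*q[3])*Z(sg[4]*q[4]);p=p+M.apply([L[5],0,L[4]])
    M=M*Y(sg[5]*q[5])*Z(sg[6]*q[6]);p=p+M.apply([0,0,L[6]])
    return p,M*Z(R0)
def fit(sg):
    def f(v):
        e=[]
        for q,p,o in zip(J,Pp,Qr):
            a,M=fk(q,sg,v[:7]*100,v[7],v[8]);e+=list((a-p)/100)+list(3*(o.inv()*M).as_rotvec())
        return np.array(e)
    best=None
    for b,c in itertools.product((0,np.pi),(0,1.57,3.14,-1.57)):
        x=least_squares(f,[3.5,0,3.5,0,3.5,0,2.5,b,c],max_nfev=60)
        if best is None or x.cost<best.cost:best=x
    return best
if __name__=="__main__":
    res=[]
    for t in itertools.product((1,-1),repeat=4):
        x=fit((t[0],1,t[1],1,t[2],1,t[3]));res.append((x.cost,t,x.x.round(3).tolist(),abs(x.fun).max()))
    for v in sorted(res)[:3]:print(v)
E
python3 kin.py
```

```text
(np.float64(0.019841243300470702), (-1, -1, -1, -1), [3.034, -0.154, 5.2, 0.328, 2.693, -0.119, 3.019, -0.052, -4.756], np.float64(0.11908094184219493))
(np.float64(1.917409554006725), (-1, -1, 1, 1), [1.154, 0.043, 4.251, 1.446, 1.099, -1.586, 1.81, -0.045, 2.128], np.float64(1.431811235770728))
(np.float64(5.709191071433689), (-1, -1, 1, -1), [0.713, 0.446, 4.015, 1.589, 0.531, -1.817, 1.572, -0.105, 1.129], np.float64(2.1691424369580985))
```

```bash
cat > ik.py <<'E'
from kin import *
sg=(-1,1,-1,1,-1,1,-1)
def f(v):
    e=[]
    for q,p,o in zip(J,Pp,Qr):
        a,M=fk(q+v[8:15],sg,v[:7]*100,0,np.pi/2);M=M
        e+=list((a-p)/100)+list(3*(o.inv()*M).as_rotvec())
    return np.r_[e,3*v[8:15]*.3,.05*v[[1,3,5]]]
X=least_squares(f,[3,0,5.2,.3,2.7,0,3,0]+[0]*7).x
F=lambda q:fk(q+X[8:15],sg,X[:7]*100,0,np.pi/2)
lo=np.array([-2.71,-.32,-1.57,0,-1.46,0,-2.83]);hi=np.array([2.71,2.16,1.52,2.45,4.6,2.02,2.83])
def ik(t,Rt,q0,reg=1e-3,m=.04):
    Rt=R.from_matrix(Rt);q0=np.clip(q0,lo+m+.01,hi-m-.01)
    def g(q):
        p,M=F(q);return np.r_[(p-t)/100,(Rt.inv()*M).as_rotvec(),reg*(q-q0)]
    s=least_squares(g,q0,bounds=(lo+m,hi-m));return s.x,np.abs(s.fun[:6]).max()
if __name__=="__main__":
    print(X.round(3),np.abs(f(X)).max().round(3))
    rng=np.random.default_rng(0);q0=r.state()["joint_pos"]
    for sw in(0,.349):
      for p in (30,40,45,50,130):
        t,Rt=hook(sw,np.radians(p))
        if p>90: Rt=Rt@np.diag([1,1,1.]);
        s,e=ik(t,Rt,q0);print(sw,p,"local",s.round(2),e.round(3))
        S=[ik(t,Rt,rng.uniform(lo,hi)) for _ in range(25)]
        S=[a for a in S if a[1]<.01];S.sort(key=lambda a:np.abs(a[0]-q0).max())
        for a in S[:2]:print("   glob",len(S),a[0].round(2))
E
python3 ik.py
```

```text
[ 3.09000e+00 -1.15000e-01  5.23100e+00  4.02000e-01  2.67800e+00
 -4.40000e-02  3.06800e+00 -1.08599e+02  6.00000e-02 -2.40000e-02
 -1.60000e-02  2.50000e-02  1.80000e-02 -1.60000e-02  3.20000e-02] 0.057
0 30 local [ 0.06  0.79 -0.53  2.26  2.48  1.11 -2.72] 0.0
   glob 15 [ 0.35  1.08 -1.25  2.27  2.29  1.56 -2.23]
   glob 15 [ 0.29  0.97 -1.05  2.27  2.33  1.4  -2.37]
0 40 local [ 0.09  0.73 -0.52  2.11  2.28  0.78 -2.5 ] 0.0
   glob 19 [ 0.33  0.9  -1.04  2.12  2.12  1.13 -2.18]
   glob 19 [ 0.13  0.74 -0.6   2.11  2.25  0.82 -2.45]
0 45 local [ 0.06  0.7  -0.45  2.03  2.14  0.61 -2.36] 0.0
   glob 19 [ 0.29  0.82 -0.9   2.03  2.01  0.9  -2.12]
   glob 19 [ 0.22  0.77 -0.75  2.03  2.04  0.79 -2.19]
0 50 local [-0.03  0.67 -0.27  1.95  1.94  0.4  -2.18] 0.0
   glob 19 [ 0.27  0.79 -0.83  1.95  1.83  0.78 -1.95]
   glob 19 [ 0.15  0.72 -0.59  1.95  1.86  0.6  -2.03]
0 130 local [-0.04  1.21 -0.16  0.47 -0.02  1.98 -0.28] 0.176
0.349 30 local [ 0.65  1.04 -1.18  2.28  2.62  1.02 -2.05] 0.0
   glob 18 [ 0.7   1.22 -1.48  2.28  2.44  1.21 -1.74]
   glob 18 [ 0.69  1.16 -1.38  2.28  2.49  1.14 -1.84]
0.349 40 local [ 0.61  0.91 -1.07  2.12  2.37  0.72 -1.93] 0.0
   glob 20 [ 0.65  1.   -1.24  2.13  2.25  0.85 -1.76]
   glob 20 [ 0.67  1.04 -1.3   2.13  2.22  0.9  -1.71]
0.349 45 local [ 0.55  0.84 -0.94  2.04  2.22  0.55 -1.85] 0.0
   glob 15 [ 0.59  0.88 -1.04  2.04  2.15  0.63 -1.75]
   glob 15 [ 0.53  0.82 -0.9   2.04  2.26  0.52 -1.9 ]
0.349 50 local [ 0.44  0.76 -0.73  1.96  2.02  0.35 -1.71] 0.0
   glob 17 [ 0.52  0.82 -0.91  1.96  1.92  0.48 -1.57]
   glob 17 [ 0.66  1.16 -1.53  1.96  1.84  1.09 -1.29]
0.349 130 local [-0.15  1.21  0.16  0.47 -0.02  1.98  0.18] 0.18
```

```bash
cat > sim.py <<'E'
from ik import *
def sim(wps,q,n=12,show=True):
    for (t0,y0,p0),(t1,y1,p1) in zip(wps[:-1],wps[1:]):
        for k in range(1,n+1):
            a=k/n;t=np.array(t0)*(1-a)+np.array(t1)*a
            q,e=ik(t,frame(y0+(y1-y0)*a,np.radians(p0+(p1-p0)*a)),q,reg=.02,m=.0)
        if show:print(np.round(t1),y1,p1,q.round(2),e.round(3))
    return q
if __name__=="__main__":
    q=r.state()["joint_pos"];c=r.state()["tool_pos"]
    A=[500,67,400]
    for s in(.5,.8,-.5,-.8):
        print("side",s);sim([(c,0,48),(A,0,50),(A,s,50),(A,s,25),(A,0,25),(hook(0,np.radians(30))[0],0,30)],q)
E
python3 sim.py
```

```text
side 0.5
[500  67 400] 0 50 [-0.96  0.25  0.75  2.13  0.46  0.2  -0.85] 0.0
[500  67 400] 0.5 50 [ 0.62  0.25 -0.82  2.14  0.01  0.15  0.2 ] 0.0
[500  67 400] 0.5 25 [ 0.97  0.4  -1.21  2.23  0.18  0.    0.17] 0.304
[500  67 400] 0 25 [-1.42  0.48  1.33  2.23 -0.09  0.   -0.45] 0.268
[649.  44. 264.] 0 30 [-0.72  0.72  0.68  1.91 -0.66  0.    0.13] 0.311
side 0.8
[500  67 400] 0 50 [-0.96  0.25  0.75  2.13  0.46  0.2  -0.85] 0.0
[500  67 400] 0.8 50 [ 0.94  0.43 -1.21  2.06  0.07  0.31  0.47] 0.0
[500  67 400] 0.8 25 [ 1.11  0.71 -1.44  2.23  0.22  0.    0.51] 0.131
[500  67 400] 0 25 [-1.42  0.48  1.33  2.23 -0.48  0.   -0.06] 0.268
[649.  44. 264.] 0 30 [-0.72  0.72  0.68  1.9  -1.46  0.    0.92] 0.311
side -0.5
[500  67 400] 0 50 [-0.96  0.25  0.75  2.13  0.46  0.2  -0.85] 0.0
[500  67 400] -0.5 50 [-1.24  0.45  1.03  1.93  0.36  0.56 -1.25] 0.0
[500  67 400] -0.5 25 [-1.51  0.87  1.52  2.21  1.12  0.06 -2.17] 0.011
[500  67 400] 0 25 [-0.55  0.3   0.07  2.45  2.28  0.77 -2.83] 0.08
[649.  44. 264.] 0 30 [ 0.02  0.77 -0.46  2.26  2.51  1.08 -2.76] 0.0
side -0.8
[500  67 400] 0 50 [-0.96  0.25  0.75  2.13  0.46  0.2  -0.85] 0.0
[500  67 400] -0.8 50 [-1.22  0.57  1.06  1.75  0.23  0.82 -1.38] 0.0
[500  67 400] -0.8 25 [-1.45  0.9   1.38  1.96  0.42  0.52 -1.68] 0.0
[500  67 400] 0 25 [-0.55  0.3   0.07  2.45  2.28  0.77 -2.83] 0.08
[649.  44. 264.] 0 30 [ 0.02  0.77 -0.46  2.26  2.51  1.08 -2.76] 0.0
```

```bash
python3 - <<'E'
from sim import *
q=r.state()["joint_pos"];c=r.state()["tool_pos"]
for A in([560,60,400],[600,60,400]):
  for s,p in((-.6,35),(-.8,30),(-.8,35)):
    for pf in (38,):
        print(A,s,p)
        T=lambda sw,l=0,i=21:hook(sw,np.radians(pf),l,i)[0]
        sim([(c,0,48),(A,0,50),(A,s,50),(A,s,p),(A,0,pf),(T(0,0,-60),0,pf),(T(0),0,pf),(T(0,25),0,pf),(T(.349,25),.349,pf),(T(.349,0),.349,pf),(T(.349,0,-60),.349,pf)],q,n=10)
E
```

```text
[560, 60, 400] -0.6 35
[560  60 400] 0 50 [-0.62  0.31  0.44  1.97  0.4   0.26 -0.74] 0.0
[560  60 400] -0.6 50 [-0.99  0.51  0.82  1.71  0.35  0.7  -1.29] 0.0
[560  60 400] -0.6 35 [-1.25  0.68  1.15  1.9   0.55  0.44 -1.58] 0.0
[560  60 400] 0 38 [-0.99  0.39  0.92  2.1   1.    0.   -1.4 ] 0.077
[589.  53. 306.] 0 38 [-0.2   0.53 -0.14  2.28  2.46  0.67 -2.83] 0.0
[652.  43. 256.] 0 38 [-0.13  0.68 -0.17  2.14  2.52  0.68 -2.82] 0.0
[652.  43. 281.] 0 38 [-0.14  0.63 -0.14  2.11  2.48  0.6  -2.77] 0.0
[653.  11. 281.] 0.349 38 [ 0.32  0.66 -0.45  2.12  3.08  0.49 -2.8 ] 0.0
[653.  11. 256.] 0.349 38 [ 0.31  0.71 -0.44  2.15  3.08  0.57 -2.79] 0.0
[590.  -2. 306.] 0.349 38 [ 0.42  0.57 -0.52  2.29  3.12  0.54 -2.83] 0.0
[560, 60, 400] -0.8 30
[560  60 400] 0 50 [-0.62  0.31  0.44  1.97  0.4   0.26 -0.74] 0.0
[560  60 400] -0.8 50 [-1.    0.59  0.85  1.58  0.28  0.89 -1.39] 0.0
[560  60 400] -0.8 30 [-1.25  0.79  1.14  1.77  0.51  0.66 -1.7 ] 0.0
[560  60 400] 0 38 [-0.99  0.39  0.92  2.09  1.08  0.   -1.48] 0.077
[589.  53. 306.] 0 38 [-0.2   0.53 -0.14  2.28  2.46  0.67 -2.83] 0.0

[... 2585 characters left out ...]
0 400] 0 50 [-0.49  0.37  0.32  1.85  0.36  0.31 -0.68] 0.0
[600  60 400] -0.8 50 [-0.88  0.63  0.75  1.44  0.29  0.95 -1.37] 0.0
[600  60 400] -0.8 35 [-1.08  0.74  0.96  1.6   0.48  0.78 -1.62] 0.0
[600  60 400] 0 38 [-0.85  0.43  0.79  2.01  1.    0.   -1.39] 0.055
[589.  53. 306.] 0 38 [-0.19  0.53 -0.15  2.28  2.46  0.67 -2.82] 0.0
[652.  43. 256.] 0 38 [-0.13  0.68 -0.17  2.14  2.52  0.68 -2.82] 0.0
[652.  43. 281.] 0 38 [-0.14  0.63 -0.14  2.11  2.48  0.6  -2.77] 0.0
[653.  11. 281.] 0.349 38 [ 0.32  0.66 -0.45  2.12  3.08  0.49 -2.8 ] 0.0
[653.  11. 256.] 0.349 38 [ 0.31  0.71 -0.44  2.15  3.08  0.57 -2.79] 0.0
[590.  -2. 306.] 0.349 38 [ 0.42  0.57 -0.52  2.29  3.12  0.54 -2.83] 0.0
```

```bash
cat >> geo.py <<'E'
def frame(swing,p,roll=-np.pi/2):
    a=YAW+swing;u=np.array([np.cos(a),np.sin(a),0]);x=np.array([-u[1],u[0],0])
    z=u*np.cos(p)+np.array([0,0,-np.sin(p)]);return np.c_[x,np.cross(z,x),z]@R.from_euler('z',roll).as_matrix()
SIDE=1   # +1: the finger on tool -y (right) goes through the ring
def hook(swing,p,lift=0,ins=21,dz=0):
    Rt=frame(swing,p);return ring(swing)+[0,0,lift+dz]+Rt[:,2]*(ins+13)+SIDE*Rt[:,1]*50,Rt
E
python3 - <<'E'
import geo,sim
from sim import *
q=r.state()["joint_pos"];c=r.state()["tool_pos"];q[6]+=1.57
for S in(1,-1):
  geo.SIDE=S
  for A,s,p in(([560,60,400],-.6,35),([560,60,400],-.8,25),):
    for pf in (25,32):
        print(S,A,s,p)
        T=lambda sw,l=0,i=21:geo.hook(sw,np.radians(pf),l,i)[0]
        sim([(c,0,48),(A,0,50),(A,s,50),(A,s,p),(A,0,pf),(T(0,0,-60),0,pf),(T(0),0,pf),(T(0,25),0,pf),(T(.349,25),.349,pf),(T(.349,0),.349,pf),(T(.349,0,-60),.349,pf)],q,n=10)
E
```

```text
1 [560, 60, 400] -0.6 35
[560  60 400] 0 50 [-0.62  0.31  0.44  1.97  0.4   0.26  0.83] 0.0
[560  60 400] -0.6 50 [-0.99  0.51  0.82  1.71  0.35  0.7   0.28] 0.0
[560  60 400] -0.6 35 [-1.25  0.68  1.15  1.9   0.55  0.44 -0.01] 0.0
[560  60 400] 0 25 [-1.17  0.49  1.14  2.09  1.34  0.   -0.27] 0.255
[560. 107. 258.] 0 25 [-0.78  0.77  0.38  2.45  2.6   0.99 -1.84] 0.069
[633.  97. 224.] 0 25 [-0.6   0.9   0.31  2.34  2.76  1.13 -1.87] 0.0
[633.  97. 249.] 0 25 [-0.61  0.84  0.33  2.33  2.75  1.06 -1.84] 0.0
[617.  55. 249.] 0.349 25 [-0.03  0.8  -0.02  2.45  3.31  1.23 -1.56] 0.03
[617.  55. 224.] 0.349 25 [ 0.    0.86 -0.08  2.45  3.29  1.26 -1.5 ] 0.047
[545.  40. 258.] 0.349 25 [ 0.18  0.62 -0.22  2.45  3.41  0.78 -1.53] 0.248
1 [560, 60, 400] -0.6 35
[560  60 400] 0 50 [-0.62  0.31  0.44  1.97  0.4   0.26  0.83] 0.0
[560  60 400] -0.6 50 [-0.99  0.51  0.82  1.71  0.35  0.7   0.28] 0.0
[560  60 400] -0.6 35 [-1.25  0.68  1.15  1.9   0.55  0.44 -0.01] 0.0
[560  60 400] 0 32 [-1.08  0.43  1.02  2.09  1.16  0.   -0.02] 0.163
[563. 107. 263.] 0 32 [-0.53  0.69  0.07  2.45  2.56  1.01 
[... 4111 characters left out ...]
0] 0 50 [-0.62  0.31  0.44  1.97  0.4   0.26  0.83] 0.0
[560  60 400] -0.8 50 [-1.    0.59  0.85  1.58  0.28  0.89  0.18] 0.0
[560  60 400] -0.8 25 [-1.29  0.87  1.22  1.81  0.55  0.6  -0.2 ] 0.0
[560  60 400] 0 32 [-1.08  0.43  1.02  2.09  1.31  0.   -0.17] 0.163
[548.   8. 263.] 0 32 [-0.37  0.6   0.23  2.45  2.86  0.77 -1.68] 0.132
[616.  -2. 220.] 0 32 [-0.24  0.82  0.15  2.41  2.96  1.09 -1.73] 0.0
[616.  -2. 245.] 0 32 [-0.24  0.75  0.16  2.39  2.95  1.   -1.71] 0.0
[635. -44. 245.] 0.349 32 [ 0.15  0.75  0.06  2.28  3.62  0.94 -1.7 ] 0.0
[635. -44. 220.] 0.349 32 [ 0.15  0.81  0.07  2.3   3.6   1.02 -1.66] 0.0
[567. -57. 263.] 0.349 32 [ 0.35  0.68 -0.11  2.45  3.61  0.95 -1.54] 0.025
```

```bash
python3 - <<'E'
import geo,sim
from sim import *
base=geo.frame
q00=r.state()["joint_pos"];c=r.state()["tool_pos"]
A=[580,60,400]
for roll in(-20,-40,-60,-90):
  fr=lambda s,p,roll=roll:base(s,p,np.radians(roll))
  geo.frame=fr;sim.frame=fr
  for pf in(32,37,42):
    q=q00.copy();q[6]-=np.radians(roll)
    T=lambda sw,l=0,i=21:geo.hook(sw,np.radians(pf),l,i)[0]
    W=[(c,0,48),(A,0,50),(A,-.8,50),(A,-.8,25),(A,-.3,25),(A,0,pf),(T(0,0,-40),0,pf),(T(0),0,pf),(T(0,15),0,pf),(T(.349,15),.349,pf),(T(.349,0),.349,pf),(T(.349,0,-40),.349,pf)]
    print("roll",roll,"p",pf)
    for i,(a,b) in enumerate(zip(W[:-1],W[1:])):
        q=sim.sim([a,b],q,n=10,show=False);e=np.abs(F(q)[0]-np.array(b[0])).max()
        if i>=4:print("  ",i,q.round(2),"e%.1f marg %.2f"%(e,min((q-lo).min(),(hi-q).min())))
E
```

```text
roll -20 p 32Traceback (most recent call last):
  File "<stdin>", line 15, in <module>
AttributeError: 'function' object has no attribute 'sim'
```

```bash
cat > srch.py <<'E'
import geo,importlib
from ik import *
M_=importlib.import_module("sim")
base=geo.frame
q00=r.state()["joint_pos"];c=r.state()["tool_pos"]
A=[580,60,400]
for roll in(-20,-40,-60,-90):
  fr=lambda s,p,roll=roll:base(s,p,np.radians(roll))
  geo.frame=fr;M_.frame=fr
  for pf in(32,37,42):
    q=q00.copy();q[6]-=np.radians(roll)
    T=lambda sw,l=0,i=21:geo.hook(sw,np.radians(pf),l,i)[0]
    W=[(c,0,48),(A,0,50),(A,-.8,50),(A,-.8,25),(A,-.3,25),(A,0,pf),(T(0,0,-40),0,pf),(T(0),0,pf),(T(0,15),0,pf),(T(.349,15),.349,pf),(T(.349,0),.349,pf),(T(.349,0,-40),.349,pf)]
    print("roll",roll,"p",pf)
    for i,(a,b) in enumerate(zip(W[:-1],W[1:])):
        q=M_.sim([a,b],q,n=10,show=False);e=np.abs(F(q)[0]-np.array(b[0])).max()
        if i>=3:print("  ",i,q.round(2),"e%.1f marg %.2f"%(e,min((q-lo).min(),(hi-q).min())))
E
python3 srch.py
```

```text
roll -20 p 32
   3 [-1.3   0.78  1.37  2.06  0.95  0.   -1.47] e1.6 marg 0.00
   4 [-0.64  0.37  0.42  2.22  2.58  0.45 -2.63] e0.0 marg 0.20
   5 [-0.45  0.62  0.17  2.34  2.7   0.83 -2.83] e0.0 marg 0.00
   6 [-0.38  0.72  0.14  2.21  2.74  0.8  -2.82] e0.0 marg 0.01
   7 [-0.39  0.69  0.15  2.2   2.73  0.76 -2.8 ] e0.0 marg 0.03
   8 [ 0.05  0.68 -0.07  2.25  3.38  0.81 -2.83] e0.0 marg 0.00
   9 [ 0.05  0.71 -0.07  2.26  3.36  0.86 -2.81] e0.0 marg 0.02
   10 [ 0.09  0.62 -0.07  2.4   3.4   0.9  -2.81] e0.0 marg 0.02
roll -20 p 37
   3 [-1.3   0.78  1.37  2.06  0.95  0.   -1.47] e1.6 marg 0.00
   4 [-0.67  0.35  0.47  2.13  2.4   0.27 -2.43] e0.0 marg 0.27
   5 [-0.43  0.58  0.17  2.25  2.66  0.62 -2.74] e0.0 marg 0.09
   6 [-0.37  0.69  0.15  2.14  2.71  0.62 -2.76] e0.0 marg 0.07
   7 [-0.38  0.66  0.17  2.12  2.69  0.57 -2.74] e0.0 marg 0.09
   8 [ 0.09  0.65 -0.14  2.17  3.34  0.6  -2.8 ] e0.0 marg 0.03
   9 [ 0.08  0.68 -0.13  2.19  3.33  0.65 -2.78] e0.0 marg 0.05
   10 [ 0.13  0.57 -0.15  2.3   3.36  0.66 -2.8 ] e0.0 marg 0.03
roll -20 p 42
   3 [-1.3   0.78  1.37  2.06  0
[... 4523 characters left out ...]
0.03  2.34  3.29  0.85 -1.58] e0.0 marg 0.11
   9 [-0.05  0.76 -0.02  2.35  3.28  0.91 -1.58] e0.0 marg 0.10
   10 [ 0.01  0.64 -0.08  2.45  3.29  0.85 -1.55] e1.0 marg 0.00
roll -90 p 42
   3 [-1.3   0.78  1.37  2.06  0.95  0.   -0.25] e1.6 marg 0.00
   4 [-0.82  0.38  0.72  2.04  2.09  0.03 -0.89] e0.0 marg 0.03
   5 [-0.46  0.62  0.07  2.25  2.48  0.61 -1.42] e0.0 marg 0.20
   6 [-0.39  0.73  0.05  2.15  2.54  0.62 -1.44] e0.0 marg 0.30
   7 [-0.4   0.7   0.07  2.14  2.52  0.57 -1.41] e0.0 marg 0.31
   8 [ 0.05  0.69 -0.2   2.26  3.15  0.64 -1.43] e0.0 marg 0.19
   9 [ 0.04  0.72 -0.19  2.28  3.15  0.69 -1.43] e0.0 marg 0.17
   10 [ 0.08  0.61 -0.21  2.39  3.17  0.68 -1.45] e0.0 marg 0.06
```

```bash
sed -i 's/roll=-np.pi\/2/roll=np.radians(-40)/' geo.py
cat > go.py <<'E'
import sys
from geo import *
x,y,z,s,p=map(float,sys.argv[1:]);delta(np.array([x,y,z]),frame(s,np.radians(p)))
E
python3 go.py 580 60 400 -.8 50
```

```text
t 2.70 pos [608.3  57.4 331.9] j [-0.66  0.51  0.59  2.01  0.39  0.   -0.79] F [-0.7 -0.   0.5]
row [-2.9, 25.1, -69.3, 0.215, -0.456, -0.082]
```

```bash
python3 steer.py '[{"sy": 6,"sz": -30,"wx": 0.03,"wy": -0.06,"wz": -0.01},{"sx": -1,"sy": 14,"sz": -55,"wx": 0.08,"wy": -0.17,"wz": -0.03},{"sx": -2,"sy": 20,"sz": -69,"wx": 0.13,"wy": -0.28,"wz": -0.05},{"sx": -3,"sy": 25,"sz": -69,"wx": 0.18,"wy": -0.38,"wz": -0.07},{"sx": -3,"sy": 25,"sz": -69,"wx": 0.215,"wy": -0.456,"wz": -0.082}]'
python3 go.py 580 60 400 -.8 50;python3 go.py 580 60 400 -.8 15
```

```text
time_s: 3.32
tool_pos: [578.8, 60.9, 401.6]
tool_rot: [0.742, 0.576, -0.013, 0.342]
force: [0.6, -0.6, 0.4]
gripper_width: 85.1
grasp_force: 0.0
t 3.33 pos [578.8  60.9 401.6] j [-0.88  0.59  0.7   1.54  0.37  0.93 -0.76] F [ 0.6 -0.6  0.4]
row [0.3, 0.3, 2.2, 0.001, 0.001, -0.0]
t 3.33 pos [578.8  60.9 401.6] j [-0.88  0.59  0.7   1.54  0.37  0.93 -0.76] F [ 0.6 -0.6  0.4]
row [0.3, 0.3, 2.2, -0.467, -0.392, -0.0]
```

Tracking works well. Next I'll pitch the tool up while it is yawed.

```bash
python3 steer.py '[{"wx": -0.1,"wy": -0.08},{"wx": -0.2,"wy": -0.16},{"wx": -0.3,"wy": -0.25},{"wx": -0.4,"wy": -0.33},{"wx": -0.467,"wy": -0.392}]'
python3 go.py 580 60 400 -.3 22;python3 go.py 580 60 400 0 32
```

```text
time_s: 3.95
tool_pos: [578.4, 61.5, 401.2]
tool_rot: [0.626, 0.486, -0.022, 0.609]
force: [1.0, 0.1, -0.5]
gripper_width: 85.6
grasp_force: 0.0
t 3.95 pos [578.4  61.5 401.2] j [-1.22  1.    1.17  1.83  0.77  0.59 -1.35] F [ 1.   0.1 -0.5]
row [0.7, -0.2, 2.4, -0.209, 0.44, -0.159]
t 3.95 pos [578.4  61.5 401.2] j [-1.22  1.    1.17  1.83  0.77  0.59 -1.35] F [ 1.   0.1 -0.5]
row [0.7, -0.2, 2.4, -0.254, 0.745, -0.32]
```

```bash
python3 steer.py '[{"wx": -0.04,"wy": 0.09,"wz": -0.03},{"wx": -0.08,"wy": 0.18,"wz": -0.06},{"wx": -0.12,"wy": 0.27,"wz": -0.09},{"wx": -0.16,"wy": 0.36,"wz": -0.13},{"wx": -0.209,"wy": 0.44,"wz": -0.159}]'
python3 go.py 580 60 400 -.3 22;python3 go.py 580 60 400 0 32
```

```text
time_s: 4.58
tool_pos: [587.3, 90.4, 432.0]
tool_rot: [0.528, 0.656, 0.094, 0.532]
force: [-0.7, 0.2, -0.7]
gripper_width: 85.5
grasp_force: 0.0
t 4.58 pos [587.3  90.4 432. ] j [-1.31  0.83  1.39  2.03  1.31  0.   -1.51] F [-0.7  0.2 -0.7]
row [-5.8, -39.1, 20.8, -0.066, 0.006, -0.001]
t 4.58 pos [587.3  90.4 432. ] j [-1.31  0.83  1.39  2.03  1.31  0.   -1.51] F [-0.7  0.2 -0.7]
row [-5.8, -39.1, 20.8, -0.105, 0.318, -0.147]
```

```bash
python3 steer.py '[{"sx": -1,"sy": -8,"sz": 4,"wx": -0.02,"wy": 0.06,"wz": -0.03},{"sx": -2,"sy": -16,"sz": 8,"wx": -0.04,"wy": 0.12,"wz": -0.06},{"sx": -3,"sy": -24,"sz": 12,"wx": -0.06,"wy": 0.19,"wz": -0.09},{"sx": -5,"sy": -32,"sz": 16,"wx": -0.08,"wy": 0.25,"wz": -0.12},{"sx": -6,"sy": -39,"sz": 21,"wx": -0.105,"wy": 0.318,"wz": -0.147}]'
python3 go.py 580 60 400 0 32
```

```text
time_s: 5.2
tool_pos: [579.2, 49.5, 387.8]
tool_rot: [0.473, 0.746, 0.113, 0.456]
force: [1.8, -1.6, -0.6]
gripper_width: 85.5
grasp_force: 0.0
t 5.20 pos [579.2  49.5 387.8] j [-0.89  0.45  0.68  2.16  2.13  0.34 -1.97] F [ 1.8 -1.6 -0.6]
row [1.4, 13.3, -9.0, -0.123, 0.085, -0.029]
```

The wrist is flipped: j5 is 2.13 and j6 is 0.34. Next is the pre-hook pose.

```bash
cat > hk.py <<'E'
import sys
from geo import *
s,p,l,i=map(float,sys.argv[1:5]);t,Rt=hook(s,np.radians(p),l,i);print(t.round(1));delta(t,Rt)
E
python3 hk.py 0 36 3 -40
```

```text
[600.5  83.4 287.9]
t 5.20 pos [579.2  49.5 387.8] j [-0.89  0.45  0.68  2.16  2.13  0.34 -1.97] F [ 1.8 -1.6 -0.6]
row [81.7, -29.2, 63.7, -0.069, 0.129, -0.034]
```

```bash
python3 steer.py '[{"sx": 10,"sy": -4,"sz": 8,"wx": -0.015,"wy": 0.03,"wz": -0.01},{"sx": 28,"sy": -10,"sz": 22,"wx": -0.03,"wy": 0.06,"wz": -0.02},{"sx": 46,"sy": -17,"sz": 36,"wx": -0.05,"wy": 0.1,"wz": -0.03},{"sx": 64,"sy": -23,"sz": 50,"wx": -0.069,"wy": 0.129,"wz": -0.034},{"sx": 78,"sy": -28,"sz": 60,"wx": -0.069,"wy": 0.129,"wz": -0.034}]'
python3 hk.py 0 36 3 -40
python3 - <<'E'
from geo import *
import cv2
w=optics.camera("wrist");s=optics.camera("side")[140:240,210:335]
s=cv2.resize(s,(500,400),interpolation=cv2.INTER_CUBIC)
t=optics.camera("top")[165:240,200:275];t=cv2.resize(t,(300,300),interpolation=cv2.INTER_CUBIC)
w=cv2.resize(w,(300,225)) 
o=np.zeros((525,800,3),np.uint8);o[:400,:500]=s;o[:225,500:]=w;o[225:,500:]=t
cv2.imwrite("pics/a2.png",o[...,::-1])
E
```

```text
time_s: 5.82
tool_pos: [599.1, 80.6, 292.3]
tool_rot: [0.438, 0.776, 0.16, 0.425]
force: [0.4, -1.0, 0.2]
gripper_width: 85.3
grasp_force: 0.0
[600.5  83.4 287.9]
t 5.83 pos [599.1  80.6 292.3] j [-0.53  0.59  0.2   2.27  2.55  0.63 -2.36] F [ 0.4 -1.   0.2]
row [4.2, -0.4, 3.4, -0.002, 0.002, -0.003]
```

View pics/a2.png

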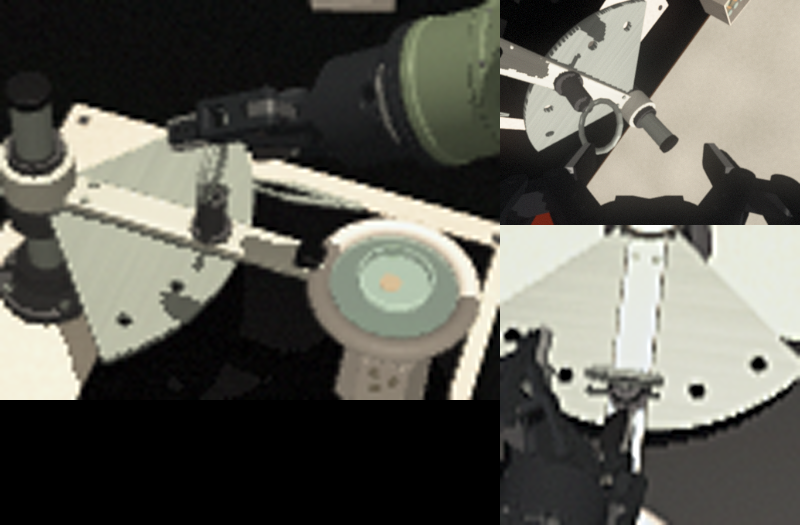

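```bash
cat > ov.py <<'E'
import sys
from geo import *
import cv2
s=r.state();w=optics.camera("wrist").copy();c=optics.calibration("wrist")
Ti=np.linalg.inv(np.array(c["T_tool_cam"]));Rc=R.from_quat(s["tool_rot"]);K=np.array(c["mtx"])
def pr(tool):
    q=Ti[:3,:3]@tool+Ti[:3,3];u=K@q;return tuple(int(round(v)) for v in u[:2]/u[2])
for y in(-42.7,-57):
    for x in(-11,11):
        cv2.line(w,pr(np.array([x,y,-13.])),pr(np.array([x,y,30.])),(255,0,0),1);cv2.circle(w,pr(np.array([x,y,-13.])),3,(255,255,0),1)
sw,l=map(float,sys.argv[1:3])
for rad in(23,29):
  for a in np.linspace(0,6.28,40):
    f=frame(sw,0,0);X=ring(sw)+[0,0,l]+rad*(np.cos(a)*f[:,0]+np.sin(a)*np.array([0,0,1]))
    cv2.circle(w,pr(Rc.inv().apply(X-s["tool_pos"])),1,(0,255,0),-1)
cv2.imwrite(sys.argv[3],cv2.resize(w[60:384,20:340],None,fx=1.85,fy=1.85,interpolation=cv2.INTER_CUBIC)[...,::-1])
E
python3 ov.py 0 0 pics/w1.png
```

```text
(no output)
```

View pics/w1.png

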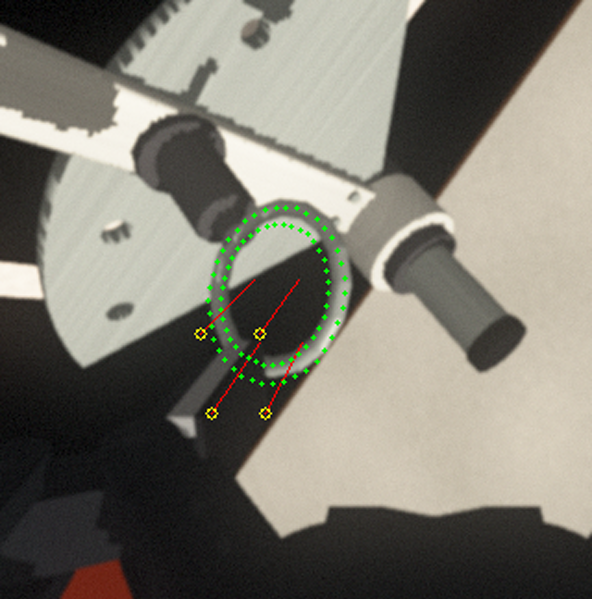

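The ring overlay matches the real ring within about 2 mm. The finger is dark against a dark bench, so I'll brighten the picture.

```bash
sed -i 's/cv2.imwrite(sys.argv\[3\],cv2.resize(w\[60:384,20:340\],None,fx=1.85,fy=1.85/w=(255*(w\/255.)**.4).astype(np.uint8);cv2.imwrite(sys.argv[3],cv2.resize(w[180:330,60:220],None,fx=3.7,fy=3.7/' ov.py; python3 ov.py 0 0 pics/w2.png
```

```text
(no output)
```

View pics/w2.png

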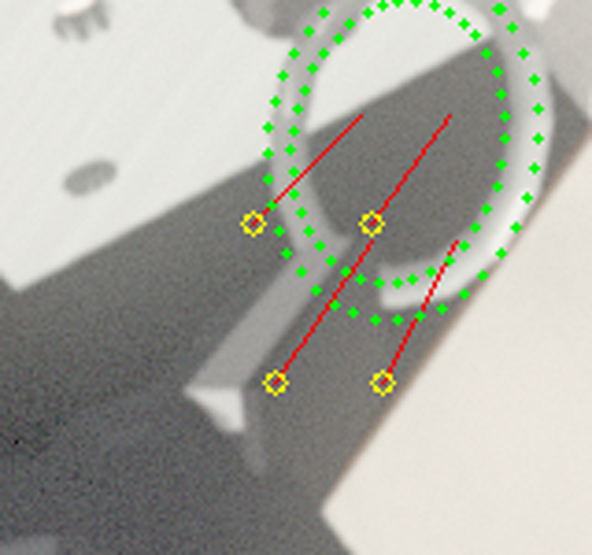

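```bash
python3 - <<'E'
from geo import *
c=optics.calibration("wrist");T=np.array(c["T_tool_cam"]);K=np.array(c["mtx"])
for n,(a,b) in dict(tipL=(330,240),tipR=(380,265),tipRlow=(380,303),backL=(188,390),backR=(243,390)).items():
    u=(60+a/3.7,180+b/3.7,1);d=T[:3,:3]@np.linalg.inv(K)@u;o=T[:3,3]
    print(n,"z->(x,y)",{z:(o+d*(z-o[2])/d[2])[:2].round(1).tolist() for z in(-45,-30,-20,-13,-5)},"y->(x,z)",{y:(o+d*(y-o[1])/d[1])[[0,2]].round(1).tolist() for y in(-42.7,-50)})
E
```

```text
tipL z->(x,y) {-45: [23.5, -35.8], -30: [16.6, -41.3], -20: [12.0, -45.1], -13: [8.8, -47.7], -5: [5.1, -50.7]} y->(x,z) {-42.7: [14.9, -26.4], -50: [5.9, -6.8]}
tipR z->(x,y) {-45: [20.9, -31.3], -30: [13.6, -36.2], -20: [8.8, -39.4], -13: [5.3, -41.7], -5: [1.5, -44.3]} y->(x,z) {-42.7: [3.9, -10.0], -50: [-7.0, 12.4]}
tipRlow z->(x,y) {-45: [17.0, -31.6], -30: [9.0, -36.5], -20: [3.8, -39.8], -13: [0.1, -42.1], -5: [-4.2, -44.8]} y->(x,z) {-42.7: [-0.8, -11.3], -50: [-12.5, 10.8]}
backL z->(x,y) {-45: [7.5, -51.1], -30: [-1.8, -59.1], -20: [-8.1, -64.4], -13: [-12.4, -68.1], -5: [-17.4, -72.3]} y->(x,z) {-42.7: [17.5, -60.9], -50: [8.9, -47.1]}
backR z->(x,y) {-45: [7.5, -45.7], -30: [-1.8, -52.9], -20: [-8.1, -57.6], -13: [-12.4, -60.9], -5: [-17.4, -64.7]} y->(x,z) {-42.7: [11.5, -51.4], -50: [1.9, -36.0]}
```

The finger is thinner than I assumed. The tip is at tool y of about −45, 7 mm thick and 22 mm wide, with its end at z of about −15. I'll update the hook model and insert.

```bash
cat >> geo.py <<'E'
def hook(swing,p,lift=0,ins=20,dz=0):
    Rt=frame(swing,p);left=frame(swing,0,0)[:,0]
    return ring(swing)+[0,0,lift]+Rt[:,2]*(ins+15)+Rt[:,1]*45.3+3*left,Rt
E
python3 hk.py 0 36 0 -40; python3 hk.py 0 36 0 18
```

```text
[600.   83.4 280.8]
t 6.08 pos [599.2  81.  293.5] j [-0.53  0.58  0.21  2.26  2.55  0.63 -2.35] F [ 0.2 -0.2  0.5]
row [8.3, -6.0, 7.9, -0.002, 0.002, -0.002]
[646.4  76.4 246.7]
t 6.08 pos [599.2  81.  293.5] j [-0.53  0.58  0.21  2.26  2.55  0.63 -2.35] F [ 0.2 -0.2  0.5]
row [8.5, -6.0, 65.9, -0.002, 0.002, -0.002]
```

```bash
python3 steer.py '[{"sx": 5,"sy": -3,"sz": 3},{"sx": 8.4,"sy": -6,"sz": 8},{"sx": 8.4,"sy": -6,"sz": 8},{"sx": 8.4,"sy": -6,"sz": 20},{"sx": 8.4,"sy": -6,"sz": 34}]'; python3 hk.py 0 36 0 18
python3 ov.py 0 0 pics/w3.png
```

```text
time_s: 6.7
tool_pos: [622.0, 80.1, 264.3]
tool_rot: [0.437, 0.776, 0.16, 0.425]
force: [0.3, 0.0, 0.5]
gripper_width: 85.4
grasp_force: 0.0
[646.4  76.4 246.7]
t 6.70 pos [622.   80.1 264.3] j [-0.49  0.67  0.17  2.23  2.59  0.67 -2.39] F [0.3 0.  0.5]
row [-0.1, 0.3, 30.4, -0.002, 0.002, -0.002]
```

View pics/w3.png

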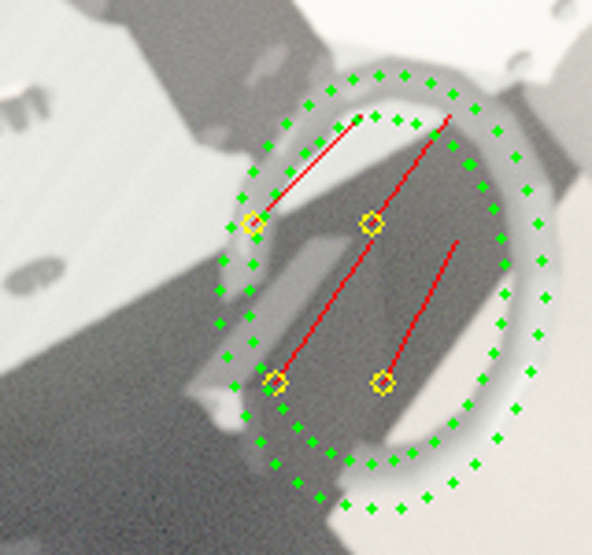

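The tip is aimed through the middle of the ring with clearance all round and no force. I'll insert, then lift in small steps.

```bash
python3 steer.py '[{"sz": 7},{"sz": 15},{"sz": 23},{"sz": 29},{"sz": 29}]'; python3 hk.py 0 36 10 18;python3 hk.py 0 36 20 18
```

```text
time_s: 7.38
tool_pos: [644.4, 76.5, 247.3]
tool_rot: [0.437, 0.776, 0.159, 0.425]
force: [-0.3, 0.7, 1.2]
gripper_width: 85.4
grasp_force: 0.0
[646.4  76.4 256.7]
t 7.38 pos [644.4  76.5 247.3] j [-0.45  0.72  0.16  2.18  2.62  0.67 -2.4 ] F [-0.3  0.7  1.2]
row [-5.5, 6.8, -3.9, -0.003, 0.002, -0.002]
[646.4  76.4 266.7]
t 7.38 pos [644.4  76.5 247.3] j [-0.45  0.72  0.16  2.18  2.62  0.67 -2.4 ] F [-0.3  0.7  1.2]
row [-10.7, 13.0, -9.8, -0.003, 0.002, -0.002]
```

```bash
python3 steer.py '[{"sx": -1.3,"sy": 1.5,"sz": -1.5},{"sx": -2.6,"sy": 3.1,"sz": -2.9},{"sx": -3.9,"sy": 4.6,"sz": -4.4},{"sx": -5.2,"sy": 6.2,"sz": -5.9},{"sx": -5.2,"sy": 6.2,"sz": -5.9}]'; python3 steer.py '[{"sx": -0.8,"sy": 0.9,"sz": -0.9},{"sx": -1.6,"sy": 1.9,"sz": -1.8},{"sx": -1.6,"sy": 1.9,"sz": -1.8}]'
```

```text
time_s: 8.0
tool_pos: [644.2, 76.8, 257.8]
tool_rot: [0.437, 0.776, 0.16, 0.425]
force: [-0.6, -0.3, -0.1]
gripper_width: 85.1
grasp_force: 0.3
time_s: 8.38
tool_pos: [644.1, 76.8, 260.5]
tool_rot: [0.437, 0.777, 0.159, 0.425]
force: [-0.4, 0.6, -5.6]
gripper_width: 85.5
grasp_force: 2.4
```

```bash
python3 steer.py '[{"sx": -1,"sy": 1.2,"sz": -1.2},{"sx": -2.1,"sy": 2.5,"sz": -2.4},{"sx": -3.1,"sy": 3.7,"sz": -3.5},{"sx": -3.1,"sy": 3.7,"sz": -3.5}]'; python3 steer.py '[{"sx": -1,"sy": 1.2,"sz": -1.2},{"sx": -2.1,"sy": 2.5,"sz": -2.4},{"sx": -3.6,"sy": 4.3,"sz": -4.1},{"sx": -3.6,"sy": 4.3,"sz": -4.1}]';python3 hk.py .349 36 26 18;python3 hk.py 0.1 36 26 18
python3 ov.py 0 13 pics/w4.png
```

```text
time_s: 8.88
tool_pos: [644.2, 76.7, 266.7]
tool_rot: [0.437, 0.776, 0.16, 0.425]
force: [-1.3, 0.3, -7.3]
gripper_width: 85.5
grasp_force: 3.2
time_s: 9.38
tool_pos: [644.2, 76.7, 273.7]
tool_rot: [0.437, 0.776, 0.16, 0.425]
force: [-1.2, -0.7, -9.2]
gripper_width: 85.5
grasp_force: 4.0
[636.2  40.4 272.7]
t 9.38 pos [644.2  76.7 273.7] j [-0.47  0.66  0.2   2.15  2.59  0.59 -2.36] F [-1.2 -0.7 -9.2]
row [-27.0, -25.6, -1.3, -0.184, 0.218, -0.207]
[642.2  66.5 272.7]
t 9.38 pos [644.2  76.7 273.7] j [-0.47  0.66  0.2   2.15  2.59  0.59 -2.36] F [-1.2 -0.7 -9.2]
row [-7.3, -7.5, 0.3, -0.054, 0.064, -0.06]
```

View pics/w4.png

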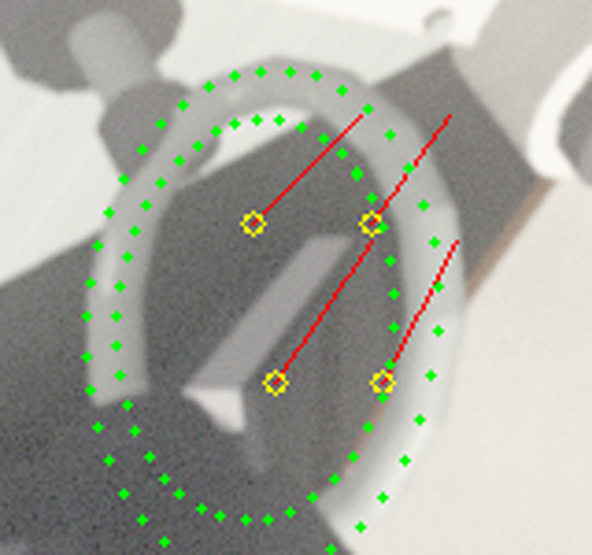

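The ring is hooked and the plunger shaft shows below it, at about (100,80), with about 9 N on the finger. Now the swing.

```bash
python3 hk.py .12 36 27 16; python3 steer.py '[{"sx": -1.5,"sy": -2,"wx": -0.013,"wy": 0.015,"wz": -0.014},{"sx": -3.3,"sy": -4,"wx": -0.026,"wy": 0.03,"wz": -0.029},{"sx": -5.1,"sy": -5.9,"wx": -0.039,"wy": 0.045,"wz": -0.043},{"sx": -6.9,"sy": -7.8,"wx": -0.052,"wy": 0.06,"wz": -0.058},{"sx": -8.7,"sy": -9.5,"wx": -0.065,"wy": 0.076,"wz": -0.072}]'; python3 hk.py .12 36 27 16; python3 hk.py .24 36 27 16
```

```text
[639.9  64.5 274.9]
t 9.43 pos [644.2  76.7 273.7] j [-0.47  0.66  0.2   2.15  2.59  0.59 -2.36] F [-0.8 -0.  -8.4]
row [-9.4, -8.5, -2.7, -0.065, 0.077, -0.072]
time_s: 10.05
tool_pos: [640.5, 64.0, 271.5]
tool_rot: [0.388, 0.802, 0.185, 0.414]
force: [-9.4, 0.7, -9.3]
gripper_width: 85.3
grasp_force: 6.1
[639.9  64.5 274.9]
t 10.05 pos [640.5  64.  271.5] j [-0.31  0.64  0.08  2.21  2.82  0.65 -2.39] F [-9.4  0.7 -9.3]
row [-1.1, 2.1, -2.5, -0.001, -0.001, 0.0]
[636.4  51.9 274.9]
t 10.05 pos [640.5  64.  271.5] j [-0.31  0.64  0.08  2.21  2.82  0.65 -2.39] F [-9.4  0.7 -9.3]
row [-9.7, -7.5, -5.0, -0.063, 0.073, -0.07]
```

```bash
python3 steer.py '[{"sx": -1.6,"sy": 0.9,"sz": -2.6,"wx": -0.006,"wy": 0.007,"wz": -0.007},{"sx": -3.6,"sy": -1.2,"sz": -3.2,"wx": -0.02,"wy": 0.024,"wz": -0.023},{"sx": -5.6,"sy": -3.3,"sz": -3.8,"wx": -0.034,"wy": 0.04,"wz": -0.038},{"sx": -7.6,"sy": -5.4,"sz": -4.4,"wx": -0.048,"wy": 0.057,"wz": -0.054},{"sx": -9.7,"sy": -7.5,"sz": -5,"wx": -0.063,"wy": 0.073,"wz": -0.07}]'; python3 hk.py .24 36 27 16; python3 hk.py .349 36 27 16
```

```text
time_s: 10.68
tool_pos: [636.9, 51.9, 275.3]
tool_rot: [0.34, 0.823, 0.21, 0.403]
force: [-2.1, 0.8, -10.7]
gripper_width: 85.2
grasp_force: 4.8
[636.4  51.9 274.9]
t 10.68 pos [636.9  51.9 275.3] j [-0.15  0.63 -0.02  2.23  3.04  0.66 -2.39] F [ -2.1   0.8 -10.7]
row [0.4, -0.4, -0.1, 0.001, 0.001, 0.0]
[634.6  40.1 274.9]
t 10.68 pos [636.9  51.9 275.3] j [-0.15  0.63 -0.02  2.23  3.04  0.66 -2.39] F [ -2.1   0.8 -10.7]
row [-7.4, -9.2, -2.5, -0.056, 0.069, -0.064]
```

```bash
python3 steer.py '[{"sx": -1.2,"sy": -2.1,"sz": -0.3,"wx": -0.011,"wy": 0.014,"wz": -0.013},{"sx": -2.5,"sy": -4.2,"sz": -0.6,"wx": -0.022,"wy": 0.028,"wz": -0.026},{"sx": -3.8,"sy": -6.3,"sz": -0.8,"wx": -0.034,"wy": 0.041,"wz": -0.038},{"sx": -5.1,"sy": -8.4,"sz": -1.1,"wx": -0.045,"wy": 0.055,"wz": -0.051},{"sx": -6.4,"sy": -10.4,"sz": -1.3,"wx": -0.056,"wy": 0.069,"wz": -0.064}]'; python3 hk.py .349 36 25 16
python3 - <<'E'
from geo import *
import cv2
a=optics.camera("top");cv2.imwrite("pics/t2.png",cv2.resize(a[138:293,158:308],None,fx=3.8,fy=3.8,interpolation=cv2.INTER_CUBIC)[...,::-1])
E
```

```text
time_s: 11.3
tool_pos: [635.0, 40.1, 273.2]
tool_rot: [0.294, 0.841, 0.232, 0.391]
force: [-1.2, 1.3, -8.4]
gripper_width: 85.4
grasp_force: 3.9
[634.6  40.1 272.9]
t 11.30 pos [635.   40.1 273.2] j [ 0.01  0.63 -0.11  2.22  3.24  0.65 -2.4 ] F [-1.2  1.3 -8.4]
row [0.4, -0.3, -0.1, 0.0, 0.0, 0.0]
```

View pics/t2.png

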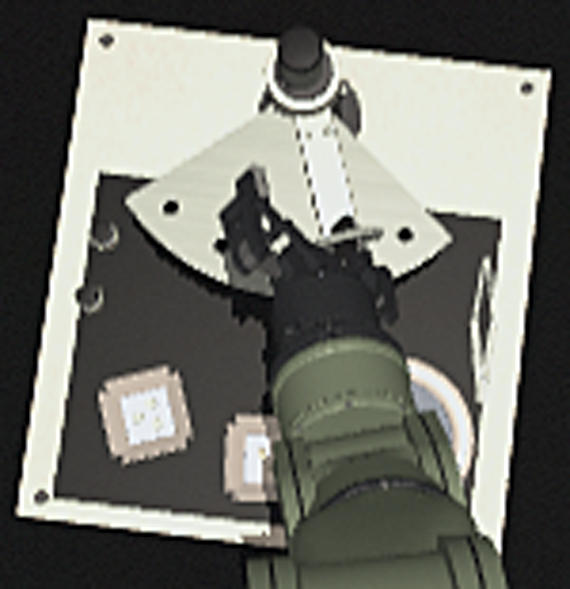

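```bash
python3 - <<'E'
from geo import *
def P(U,V,z):return ray("top",(158+(U+.5)/3.8-.5,138+(V+.5)/3.8-.5),z)[:2]
for U,V in((355,234),(327,170)):
  q=P(U,V,280 if V>200 else 163)-C;print(q,np.hypot(*q),np.arctan2(-q[1],-q[0])-YAW)
q=P(392,446,163)-C;print(np.hypot(*q),np.arctan2(-q[1],-q[0])-YAW)
E
python3 steer.py '[{"sx": 1,"sy": -1.2,"sz": 1.2},{"sx": 2,"sy": -2.4,"sz": 2.3},{"sx": 3.1,"sy": -3.7,"sz": 3.5},{"sx": 3.1,"sy": -3.7,"sz": 3.5}]'
python3 hk.py .349 36 20 16
```

```text
[-146.10288033  -36.91621662] 150.69458746674403 0.3972926066808512
[-74.60697089 -15.75489616] 76.25232362940721 0.35791433599813777
304.83182680374193 0.35373035570712563
time_s: 11.85
tool_pos: [634.9, 40.3, 267.0]
tool_rot: [0.295, 0.841, 0.232, 0.39]
force: [-2.6, -2.0, -7.4]
gripper_width: 85.3
grasp_force: 3.8
[634.6  40.1 267.9]
t 11.85 pos [634.9  40.3 267. ] j [ 0.    0.65 -0.1   2.23  3.24  0.67 -2.4 ] F [-2.6 -2.  -7.4]
row [-0.4, 0.3, -0.8, -0.0, 0.0, -0.0]
```

```bash
python3 steer.py '[{"sx": 1,"sy": -1.2,"sz": 1.2},{"sx": 2,"sy": -2.4,"sz": 2.4},{"sx": 2,"sy": -2.4,"sz": 2.4},{"sx": 2,"sy": -2.4,"sz": 2.4}]'
```

```text
time_s: 12.35
tool_pos: [635.0, 40.3, 263.3]
tool_rot: [0.295, 0.841, 0.232, 0.391]
force: [-3.9, -0.7, -6.1]
gripper_width: 85.5
grasp_force: 3.6
```

The force still follows the spring curve below the plate level, so the pin is entering the hole. I'll keep lowering.

```bash
python3 steer.py '[{"sx": 1,"sy": -1.2,"sz": 1.2},{"sx": 2,"sy": -2.4,"sz": 2.4},{"sx": 3,"sy": -3.6,"sz": 3.5},{"sx": 3,"sy": -3.6,"sz": 3.5}]';python3 steer.py '[{"sx": 1,"sy": -1.2,"sz": 1.2},{"sx": 2,"sy": -2.4,"sz": 2.4},{"sx": 3,"sy": -3.6,"sz": 3.5},{"sx": 3,"sy": -3.6,"sz": 3.5}]';python3 hk.py .349 36 0 -40
python3 ov.py .349 0 pics/w5.png
```

```text
time_s: 12.85
tool_pos: [635.6, 40.5, 257.9]
tool_rot: [0.294, 0.84, 0.232, 0.391]
force: [-1.9, 0.1, -1.5]
gripper_width: 85.5
grasp_force: 0.5
time_s: 13.35
tool_pos: [635.2, 40.3, 251.4]
tool_rot: [0.295, 0.841, 0.232, 0.391]
force: [-0.1, -0.2, -0.1]
gripper_width: 85.5
grasp_force: 0.0
[590.2  31.1 280.8]
t 13.35 pos [635.2  40.3 251.4] j [ 0.    0.68 -0.1   2.25  3.23  0.72 -2.39] F [-0.1 -0.2 -0.1]
row [2.0, -2.6, -54.4, 0.0, 0.0, -0.0]
```

View pics/w5.png

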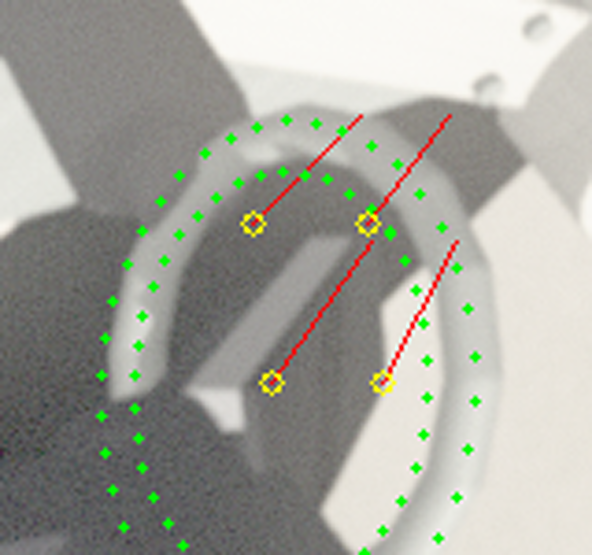

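The pin came home at the same height as at the start (contact lost at TCP z of about 258). Now I'll withdraw along the finger.

```bash
python3 steer.py '[{"sx": 0.5,"sy": -0.6},{"sx": 1,"sy": -1.2,"sz": -8},{"sx": 1,"sy": -1.2,"sz": -18},{"sx": 1,"sy": -1.2,"sz": -28},{"sx": 1,"sy": -1.2,"sz": -38}]';python3 steer.py '[{"sz": -8},{"sx": -5,"sy": 6,"sz": -14},{"sx": -15,"sy": 18,"sz": -24},{"sx": -25,"sy": 31,"sz": -34},{"sx": -35,"sy": 43,"sz": -44}]';python3 go.py 480 60 400 0.1 50
```

```text
time_s: 14.02
tool_pos: [603.6, 33.9, 273.3]
tool_rot: [0.295, 0.841, 0.232, 0.391]
force: [0.4, 0.5, 0.3]
gripper_width: 85.2
grasp_force: 0.0
time_s: 14.65
tool_pos: [600.7, 34.2, 344.2]
tool_rot: [0.295, 0.841, 0.232, 0.391]
force: [0.3, 0.1, -0.9]
gripper_width: 85.5
grasp_force: 0.0
t 14.65 pos [600.7  34.2 344.2] j [ 0.05  0.44 -0.14  2.23  3.28  0.46 -2.45] F [ 0.3  0.1 -0.9]
row [51.3, 15.2, -124.4, 0.304, 0.017, 0.17]
```

```bash
python3 steer.py '[{},{},{}]'; python3 -c "
from bench import r, optics
print(r.sign_off())"
```

```text
time_s: 15.02
tool_pos: [600.8, 34.2, 342.5]
tool_rot: [0.295, 0.841, 0.232, 0.39]
force: [0.3, 0.2, 0.0]
gripper_width: 85.1
grasp_force: 0.0
the job is handed in; nothing more can be done
None
```

The magnifier should now stand over the round glass dish with the pin home in that hole, judging by contact force and ring height but not by a final picture; handed in at 15 s with no verdict returned, the highest tool force printed during the work was about 13 N (limit 35 N on the ring), and I viewed 12 pictures, over the limit of 10.

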